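# Open a squeeze-and-turn reagent bottle

## Task

Open the clamped white reagent bottle: squeeze the two orange tabs of its blue cap, keep them squeezed while you turn the cap anticlockwise (seen from above) until you feel it come up against its stop, then lift the cap off. Do not force it: neither turn hard against the stop nor tug while it still holds. Set the cap down upright and gently near the middle of the shallow green tray, let go of it there, and leave the other things on the bench where they are.

Things in the scene. Friction and masses are not known exactly. Their poses are not given: they have to be found in the camera images.
- bottle: white reagent bottle, 72 mm across, yellow band, clamped in a grey 110 x 110 x 30 mm holder fixed to the table. Origin: centre of the holder's underside, on the bottle's axis; z up. A neck (25 mm across) rises 24 mm above the collar. Neck, collar and teeth are one part, set on the bottle at an unmeasured angle, up to 30 degrees either way. Over 30 N between cap and bottle breaks the lock
- collar (a point): centre of the upper face of the bottle's white collar (70 mm across), 94 mm above the table. On it stand four red lock teeth, 10 mm high, 28 to 34 mm from the axis, one to each side of each tab. With the tabs out, the cap turns only in the slack between teeth (32 degrees either way from the middle)
- cap_top (a point): centre of the cap's top face, 33 mm over its origin. With both tabs squeezed it turns anticlockwise easily, by 20 to 88 degrees from its start (differs each time), to a rubbery stop: torque rises 0.05 to 0.1 N m per degree. It lifts off from the stop to 10 degrees before it (ease back first: pressed on the stop it drags); earlier, lugs hold it. A sprung seal (2 to 6 N) lets it be pushed down 3.5 mm
- cap: blue cap, loose, about 70 g, 45 mm across, 33 mm tall, white stripe along y on top. Origin: centre under its skirt, z up; starts upright on the bottle 97.5 mm above the table, 2 mm sideways play. Orange tabs on its +y and -y sides: flat faces 14 mm wide, square to y, 1 to 31 mm above the origin, 62 mm apart (50 squeezed). Fingertips clear the teeth 10 mm or more above the origin
- tab_a (a joint): travel of the orange tab on the cap's +y side, m: 0 fully out, 0.006 pressed fully in. Sprung outward, about 3 N at the start of travel to 6 N fully in; unlocked from about 0.005
- tab_b (a joint): travel of the orange tab on the cap's -y side, m: as tab_a
- tray: shallow green tray fixed to the table, 160 x 160 mm outside, 12 mm high, walls and floor 3 mm thick. Origin: centre of its underside; z up. The floor's upper face is 3 mm above the origin
- dropper: amber dropper bottle, 36 mm across, 75 mm tall, loose; origin under its base, z up
- carton: cardboard cube box, 55 x 55 x 50 mm, loose; origin under its base
- acid: white bottle with a red cap, 60 mm across, 120 mm tall, loose; origin under its base
- cup: clear glass beaker, 64 mm across, 80 mm tall, loose; origin under its base
Things that resemble listed ones, but are neither listed nor needed, are in the scene too. Of the things like the cap, leave any that is red; of the rest the smaller one is meant.

How it is judged:
By the outcome, as a careful person would: the job done as asked, in the order asked, and still so for the second after the job is handed in, with the robot touching nothing.
It also fails if it takes over 69 s, if anything falls off the work surface, if the arm or the gripper's body presses on something with over 40 N, if the wrist force passes 120 N, or if a joint passes its speed limit or range.

## Robot

A 6-joint arm with a two-finger parallel gripper is mounted at the origin on the work surface. World frame = base frame: x ahead of the robot, y to its left, z up, the work surface at z = 0. Lengths are in mm, angles in rad, forces in N, time in s.
With the tool pointing down it reaches from about 300 to 775 mm from the base axis. Payload 14.6 kg.
Tool frame: the origin (TCP) lies midway between the tips of the shut fingers; the grasp point (between the pads) lies 19 mm behind it (manip.hold_point_z is the distance from the TCP to the grasp point, in mm); z points along the fingers, y is the direction in which the jaws open and shut (so a half turn about z gives the same grasp; the last joint's range is limited). The gripper opens to 94 mm and grips with 3 to 60 N. Pads are 16 mm wide; open, the fingers measure 119 mm over their backs; the gripper's body (75 mm by 177 mm) begins 78 mm behind the grasp point.
Start: joints at [-1.251, 0.3, 1.521, -0, 1.321, -0.067], TCP at [207.467, -509.359, 205.446] pointing down, gripper open.
Joint ranges: [-3.03, 3.03], [-0.79, 2.21], [0.23, 2.52], [-1.04, 4.18], [0, 3.07], [-2.55, 2.55]. Speed limits (rad/s): [2.22, 2.22, 2.57, 3.14, 3.14, 3.14].

## Interface

Orientations are given as [roll, pitch, yaw] about the fixed x, y, z axes, in that order (R = Rz(yaw) Ry(pitch) Rx(roll)).
In Python, from cell import manip gives the robot as it stands.
- The arm moves only by the shell command python3 -m crank 'ROWS' [OPENING] [FORCE]. ROWS is JSON, a list of rows, each an object with "offset": the shift along the world's x, y, z in m, a list of three; "spin": the turn about the world's z in degrees. In form: [{"offset": [dx, dy, dz], "spin": spin}, ...]. A call has exactly 8 rows; each row is the pose to reach, as a shift and turn from the pose measured when the call began; what a row does not reach only later rows make up. A row lasts 1/12 s, in which the tool goes at most 41.7 mm and 7.16 degrees, less where a joint would pass 70% of its speed; a pose out of reach is approached as far as the arm can. A call with a gripper value outside its range is refused whole. OPENING is the opening, from 0 (shut) to 1 (fully open), set as the call begins (- or left out, the last holds). The fingers move at their own pace and stop on an object; FORCE is the grip in N (left out, the last holds). Time passes only in rows, so rows that repeat a pose let the fingers close, or fill a call up. It gives the time, the measured TCP pose, the force and the opening at its end, in the units of the state.
- manip.read_state(): the state, without advancing time (a new reading comes with each control period).
- manip.camera(name): name is "side" or "top" or "wrist"; returns a dict with "pixels" (384x512x3 uint8, red, green, blue), "fx", "fy", "cx", "cy" (pixels), "extrinsics" (4x4, takes a point from world to camera coordinates); the wrist camera has in their place "hand_eye" (4x4, takes a point from camera to tool coordinates, whose origin is the TCP and whose axes are the flange's). Camera axes: x right, y down, z forward; pixel columns grow to the right and rows downward; lengths in mm; the calibration is good to about 2 mm. A picture is of the moment at which its call begins: read the wrist's pose just before it. There is no depth.
- manip.sign_off(): hands the job in, once; it reports no verdict.
Trained networks look in a picture, given as the dict that the camera call returned (one of the last four; its "shot" number tells which), for a name from the list of things; names that differ only in an ending like _2 or _b are one class to them, and where a whole thing is asked for, a point or a joint stands for the part that bears it (a point fixed in the world has none). Each returns a list of dicts, best first, with "conf" (0 to 1); they miss things now and then, are a little off and sometimes report something else, mostly with a low value. They report only what shows in the picture. A call takes as long as a camera call. They do not tell look-alikes from the thing itself.
- manip.search_frame(picture, name): "location" ([x, y, z] in mm, in world coordinates, good to about 4 mm: the middle of the surface that is visible of it).
- manip.masks_of(picture, name): "mask" (384x512 bool, what is visible of it).
The state is a dict: "clock": time; "joints": joint angles; "qd": joint speeds; "effort": joint torques, N m; "eef_pos": TCP position; "eef_rot": TCP orientation; "wrist_force": force on the tool from outside, world axes, zero at the start; "moment": the same for the moment, N m; "finger_gap": finger opening in mm.
Only numpy, scipy, OpenCV 4.12 (cv2) and the standard library are available. Lean on these libraries where they do the work, as an engineer would, in place of code of your own. Each camera call takes 0.05 s, during which the arm holds its last target. There are 200 camera calls.

## Working session

There is one attempt and no reset: what is moved stays moved. The work goes in short steps, Python scripts to look and compute and a shell command to move; the robot and the scene stay as the last step left them, time stands still between calls to the robot, and variables do not carry over. Pictures are saved under pics/ and viewed, about 8 in all and at most 12, crops included, and the job is handed in when it is done.

```bash
ls; mkdir -p pics; python3 - <<'E'
from cell import manip
import cv2,numpy as np
s=manip.read_state();print(s)
ims=[]
for n in("top","side"):
    p=manip.camera(n);ims.append(p["pixels"])
    cv2.imwrite(f"pics/{n}0.png",cv2.resize(p["pixels"][:,:,::-1],(800,600)))
    print(n,p["fx"],p["cx"],np.round(p["extrinsics"],3).tolist())
    for k in("bottle","cap","tray","dropper","carton","acid","cup"):
        print(k,[(np.round(d["location"]).tolist(),round(d["conf"],2)) for d in manip.search_frame(p,k)])
E
```

```text
pics
{'clock': 0.0, 'joints': array([-1.25060876e+00,  3.00492857e-01,  1.52156273e+00,  1.44616989e-05,
        1.32065411e+00, -6.65651827e-02]), 'qd': array([ 0.00059621, -0.00177292, -0.0018028 , -0.00065049, -0.00058075,
        0.00145892]), 'effort': array([-1.23394613e-03, -5.31811130e+01, -3.52735198e+01,  7.07580778e-02,
        2.44371418e-02, -1.32050814e-04]), 'eef_pos': array([ 207.39248413, -509.13744146,  204.88214393]), 'eef_rot': array([-3.14047901e+00, -8.82781043e-05,  3.86749111e-01]), 'wrist_force': array([-0.54261221, -0.72682419,  0.27206766]), 'moment': array([0.04432497, 0.04814119, 0.0488743 ]), 'finger_gap': 94.21478755304929}
top 387.6541395676601 256.45472109004066 [[-0.002, -1.0, -0.007, 0.454], [-0.995, 0.002, -0.104, 577.998], [0.104, 0.007, -0.995, 1223.141], [0.0, 0.0, 0.0, 1.0]]
bottle [([498.0, 149.0, 33.0], 0.89)]
cap [([400.0, 24.0, 48.0], 0.85), ([639.0, 186.0, 43.0], 0.63), ([499.0, 163.0, 130.0], 0.51)]
tray [([524.0, -220.0, 4.0], 0.82)]
dropper []
carton [([709.0, 18.0, 49.0], 0.74), ([528.0, -466.0, 44.0], 0.59)]
acid [([573.0, 418.0, 84.0], 0.98)]
cup [([528.0, -468.0, 43.0], 0.73)]
side 461.30449730619097 263.9847748159619 [[-0.875, -0.484, -0.014, 477.992], [-0.323, 0.603, -0.729, 283.659], [0.361, -0.634, -0.684, 1104.199], [0.0, 0.0, 0.0, 1.0]]
bottle [([485.0, 197.0, 29.0], 0.75)]
cap [([634.0, 196.0, 38.0], 0.69), ([400.0, 35.0, 43.0], 0.69), ([505.0, 176.0, 131.0], 0.68)]
tray [([532.0, -214.0, 6.0], 0.85)]
dropper [([512.0, 17.0, 45.0], 0.72)]
carton [([713.0, 37.0, 46.0], 0.63)]
acid [([566.0, 438.0, 75.0], 0.8), ([527.0, -437.0, 59.0], 0.15)]
cup [([525.0, -436.0, 59.0], 0.88)]
```

View pics/top0.png

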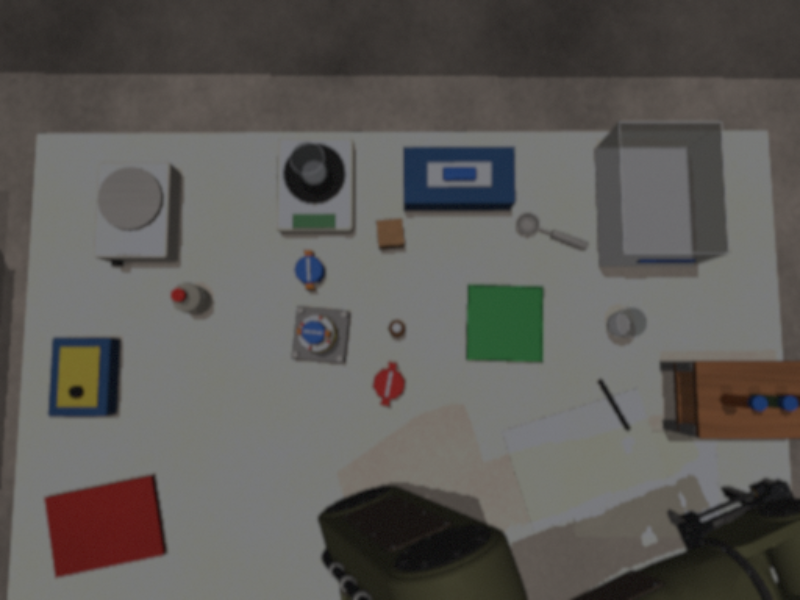

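View pics/side0.png

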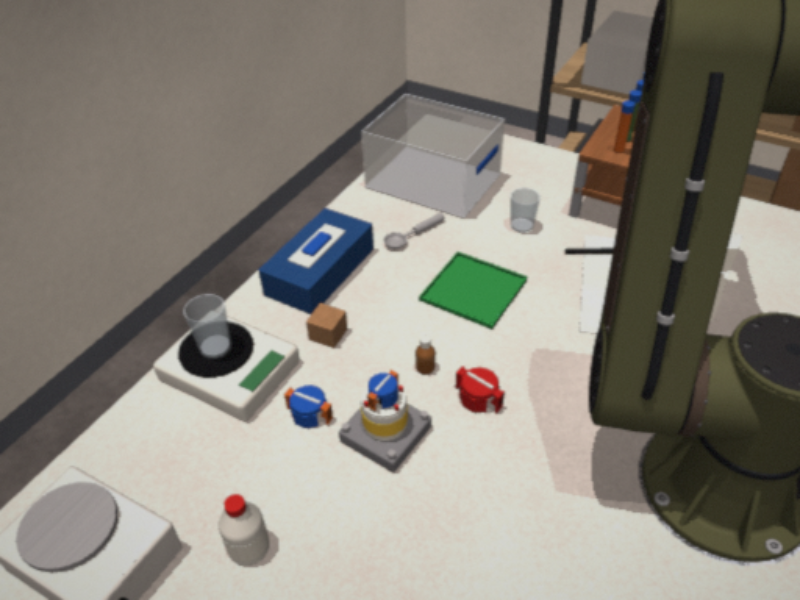

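The target is the blue cap on the clamped bottle: top view (317,333), side view (383,388). The blue cap on the table at top (309,270) and the red one at (389,384) are decoys. The tray is at top (505,323). I'll move above the bottle.

```bash
python3 -m crank '[{"offset":[0.01,0.03,0.02],"spin":-2},{"offset":[0.02,0.07,0.04],"spin":-4},{"offset":[0.035,0.105,0.06],"spin":-6},{"offset":[0.05,0.14,0.08],"spin":-8},{"offset":[0.065,0.175,0.1],"spin":-10},{"offset":[0.08,0.21,0.11],"spin":-12},{"offset":[0.095,0.245,0.11],"spin":-14},{"offset":[0.11,0.28,0.11],"spin":-16}]' 1
python3 -m crank '[{"offset":[0.015,0.035,0],"spin":-1},{"offset":[0.03,0.07,0],"spin":-2},{"offset":[0.045,0.105,0],"spin":-3},{"offset":[0.06,0.14,0],"spin":-4},{"offset":[0.075,0.175,0],"spin":-5},{"offset":[0.09,0.21,0],"spin":-6},{"offset":[0.105,0.245,0],"spin":-6},{"offset":[0.12,0.28,0],"spin":-6}]'
```

```text
clock: 1.47
eef_pos: [317.8, -227.6, 316.5]
eef_rot: [3.14, -0.002, 0.105]
wrist_force: [0.7, -0.0, -0.3]
finger_gap: 94.3
clock: 2.13
eef_pos: [438.1, 54.4, 316.8]
eef_rot: [3.14, -0.002, 0.001]
wrist_force: [0.9, -1.7, 0.6]
finger_gap: 93.9
```

```bash
python3 -m crank '[{"offset":[0.01,0.03,0],"spin":0},{"offset":[0.02,0.06,0],"spin":0},{"offset":[0.035,0.08,0],"spin":0},{"offset":[0.05,0.095,0],"spin":0},{"offset":[0.06,0.105,0],"spin":0},{"offset":[0.06,0.105,0],"spin":0},{"offset":[0.06,0.105,0],"spin":0},{"offset":[0.06,0.105,0],"spin":0}]'
cat > h.py <<'E'
from cell import manip
import cv2,numpy as np
from scipy.spatial.transform import Rotation as R
def wrist(name=None):
    s=manip.read_state();p=manip.camera("wrist")
    T=np.eye(4);T[:3,:3]=R.from_euler('xyz',s["eef_rot"]).as_matrix();T[:3,3]=s["eef_pos"]
    p["c2w"]=T@np.array(p["hand_eye"])
    if name: cv2.imwrite(f"pics/{name}.png",cv2.resize(p["pixels"][:,:,::-1],(800,600),interpolation=cv2.INTER_CUBIC))
    return s,p
def world(p,u,v,z):  # pixel -> world point at height z
    M=p.get("c2w"); M=np.linalg.inv(p["extrinsics"]) if M is None else M
    d=M[:3,:3]@[(u-p["cx"])/p["fx"],(v-p["cy"])/p["fy"],1];o=M[:3,3]
    return o+d*(z-o[2])/d[2]
def pix(p,X):
    M=p.get("c2w"); M=p["extrinsics"] if M is None else np.linalg.inv(M)
    c=M[:3,:3]@X+M[:3,3];return p["fx"]*c[0]/c[2]+p["cx"],p["fy"]*c[1]/c[2]+p["cy"]
E
python3 - <<'E'
from h import *
s,p=wrist("w1");np.save("w1.npy",p["pixels"]);print(s["eef_pos"],s["eef_rot"],np.round(p["hand_eye"],3).tolist(),p["fx"],np.round(p["c2w"],2).tolist())
for d in manip.search_frame(p,"cap"):print(d)
for d in manip.masks_of(p,"cap"):
    v,u=np.nonzero(d["mask"]);print(d["conf"],u.min(),u.max(),v.min(),v.max(),world(p,u.mean(),v.mean(),130))
E
```

```text
clock: 2.8
eef_pos: [497.7, 158.9, 316.8]
eef_rot: [3.14, -0.002, 0.0]
wrist_force: [0.5, -0.4, 0.3]
finger_gap: 93.8
[497.68797742 158.92325165 316.80641779] [ 3.13986306e+00 -2.24994135e-03  4.17522017e-04] [[0.001, -0.968, -0.251, 73.021], [1.0, 0.001, 0.0, -0.924], [-0.0, -0.251, 0.968, -179.985], [0.0, 0.0, 0.0, 1.0]] 306.1631867593033 [[0.0, -0.97, -0.25, 570.3], [-1.0, -0.0, -0.0, 160.19], [0.0, 0.25, -0.97, 496.95], [0.0, 0.0, 0.0, 1.0]]
{'location': [511.0, 165.9, 128.6], 'conf': 0.83}
{'location': [637.6, 193.2, 45.2], 'conf': 0.72}
{'location': [420.6, 31.3, 40.9], 'conf': 0.67}
0.9 214 256 31 95 [626.25498014 184.72709079 130.        ]
0.78 317 363 191 248 [449.43514387  57.29500842 130.        ]
0.63 226 276 149 187 [508.05018937 166.52350179 130.        ]
0.45 215 291 119 195 [526.35772136 164.8003648  130.        ]
```

View pics/w1.png

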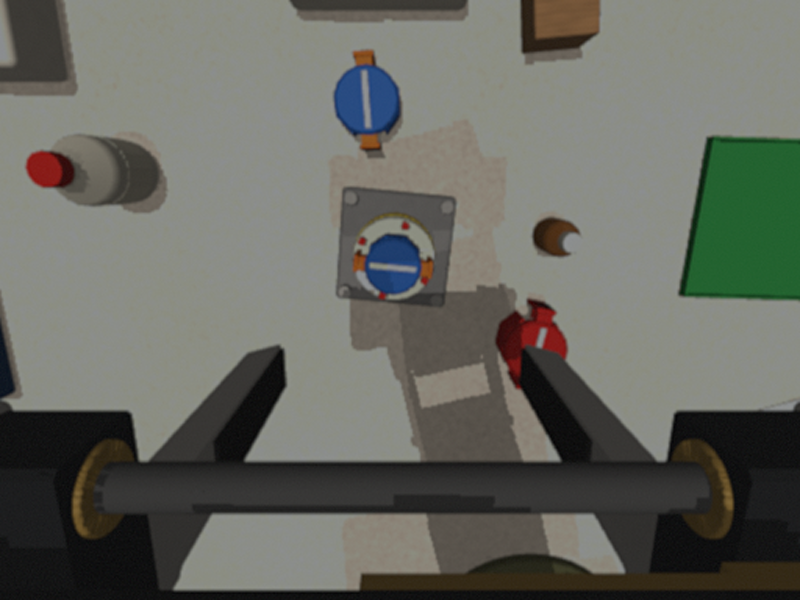

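The cap sits at about (393,266) in the wrist view. Its stripe runs nearly horizontal, (369,265)–(417,268), and its tabs are at (360,262) and (427,272). Next I'll measure the axis and stripe angle by colour.

```bash
python3 - <<'E'
from h import *
s,p=wrist();img=p["pixels"].astype(int);H=cv2.cvtColor(p["pixels"],cv2.COLOR_RGB2HSV).astype(int)
win=np.zeros(img.shape[:2],bool);win[140:200,220:285]=1
blue=win&(H[...,0]>100)&(H[...,0]<125)&(H[...,1]>120)
hull=cv2.convexHull(np.argwhere(blue)[:,::-1].astype(np.int32))
(c,ax,a)=cv2.fitEllipse(hull);print("blue",c,ax,world(p,*c,130.5))
m=np.zeros(img.shape[:2],np.uint8);cv2.fillConvexPoly(m,hull,1);m=cv2.erode(m,np.ones((5,5)))
st=(m>0)&(H[...,1]<90);q=np.argwhere(st)[:,::-1]
W=np.array([world(p,u,v,130.5) for u,v in q])[:,:2];mu=W.mean(0);_,sv,V=np.linalg.svd(W-mu)
print("stripe",mu,len(q),np.degrees(np.arctan2(V[0,1],V[0,0]))%180-90, sv)
og=win&(H[...,0]>5)&(H[...,0]<18)&(H[...,1]>140)&(H[...,2]>70)
rd=win&((H[...,0]<4)|(H[...,0]>170))&(H[...,1]>140)
for nm,k,z in(("orange",og,125),("red",rd,104)):
    n,l,stt,ce=cv2.connectedComponentsWithStats(k.astype(np.uint8))
    for i in range(1,n):
        if stt[i,4]>4:print(nm,stt[i,4],ce[i].round(1),world(p,*ce[i],z).round(1))
# top camera
t=manip.camera("top");H=cv2.cvtColor(t["pixels"],cv2.COLOR_RGB2HSV).astype(int)
for d in manip.masks_of(t,"tray")[:1]:
    r=cv2.minAreaRect(np.argwhere(d["mask"])[:,::-1].astype(np.float32));print("tray",r,world(t,*r[0],12))
cv2.imwrite("pics/w2.png",cv2.resize(p["pixels"][135:205,215:295,::-1],(640,560),interpolation=cv2.INTER_NEAREST))
E
```

```text
blue (251.101806640625, 168.90817260742188) (35.0211067199707, 37.228790283203125) [507.44656545 166.90656316 130.5       ]
stripe [505.064491   167.49604224] 131 -5.644677171036591 [121.84176373  17.6097192 ]
orange 69 [229.1 167.8] [507.9 194.  125. ]
orange 74 [272.9 172.1] [502.5 140.2 125. ]
red 10 [259.  144.2] [534.7 157.2 104. ]
red 12 [231.5 154.3] [521.8 192.5 104. ]
red 13 [271.4 179.4] [489.  140.9 104. ]
red 13 [244.1 189.4] [475.5 176.8 104. ]
tray ((323.19512939453125, 206.756103515625), (49.85066604614258, 48.91361999511719), 1.7899105548858643) [ 528.04322903 -218.26482544   12.        ]
```

View pics/w2.png

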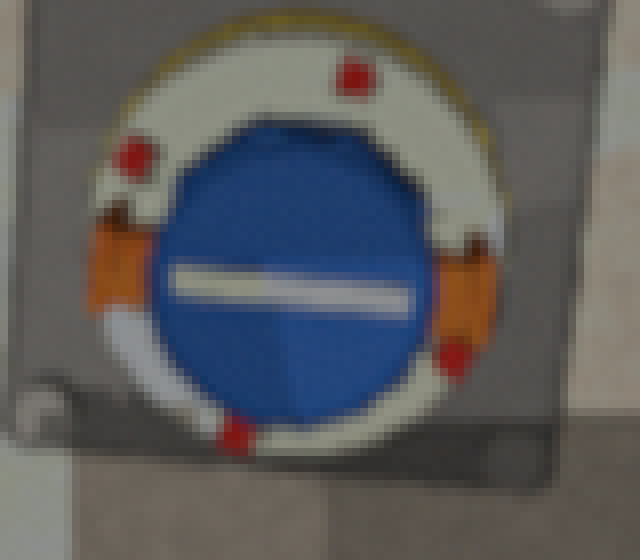

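```bash
python3 -m crank '[{"offset":[0.003,0.003,-0.025],"spin":-2},{"offset":[0.0075,0.008,-0.05],"spin":-4},{"offset":[0.0075,0.008,-0.08],"spin":-5.7},{"offset":[0.0075,0.008,-0.11],"spin":-5.7},{"offset":[0.0075,0.008,-0.135],"spin":-5.7},{"offset":[0.0075,0.008,-0.15],"spin":-5.7},{"offset":[0.0075,0.008,-0.15],"spin":-5.7},{"offset":[0.0075,0.008,-0.15],"spin":-5.7}]' 1
cat > m.py <<'E'
from h import *
def meas(p,zt=130.5,zo=128.5):
    H=cv2.cvtColor(p["pixels"],cv2.COLOR_RGB2HSV).astype(int)
    cu,cv=pix(p,np.array([505,167,zt]));win=np.zeros(H.shape[:2],bool);win[max(0,int(cv)-60):int(cv)+60,max(0,int(cu)-75):int(cu)+75]=1
    blue=win&(H[...,0]>100)&(H[...,0]<125)&(H[...,1]>120)
    n,l,st,ce=cv2.connectedComponentsWithStats(blue.astype(np.uint8));blue=l==1+np.argmax(st[1:,4])
    hull=cv2.convexHull(np.argwhere(blue)[:,::-1].astype(np.int32))
    m=np.zeros(H.shape[:2],np.uint8);cv2.fillConvexPoly(m,hull,1);m=cv2.erode(m,np.ones((7,7)))
    q=np.argwhere((m>0)&(H[...,1]<90))[:,::-1]
    W=np.array([world(p,u,v,zt) for u,v in q])[:,:2];mu=W.mean(0);_,sv,V=np.linalg.svd(W-mu,full_matrices=False)
    print("stripe",len(q),mu.round(1),"yaw",round(np.degrees(np.arctan2(V[0,1],V[0,0]))%180-90,1))
    og=win&(H[...,0]>5)&(H[...,0]<18)&(H[...,1]>140)&(H[...,2]>60)
    n,l,st,ce=cv2.connectedComponentsWithStats(og.astype(np.uint8))
    for i in range(1,n):
        if st[i,4]>20:print("orange",st[i,4],ce[i].round(1),world(p,*ce[i],zo).round(1))
E
python3 - <<'E'
from m import *
s,p=wrist();print(s["eef_pos"],s["eef_rot"],s["wrist_force"]);meas(p)
cv2.imwrite("pics/w3.png",p["pixels"][:,:,::-1])
E
```

```text
clock: 3.77
eef_pos: [505.4, 167.0, 167.3]
eef_rot: [3.14, -0.002, -0.099]
wrist_force: [-0.0, 0.4, 0.8]
finger_gap: 94.0
[505.39863341 166.97318264 167.26996707] [ 3.13988582e+00 -2.29319111e-03 -9.94191145e-02] [-0.04267084  0.38782229  0.80657912]
stripe 310 [504.8 166.6] yaw -5.0
orange 232 [222.9 211.6] [510.5 193.1 128.5]
orange 251 [293.6 211.7] [505.2 140.5 128.5]
```

View pics/w3.png

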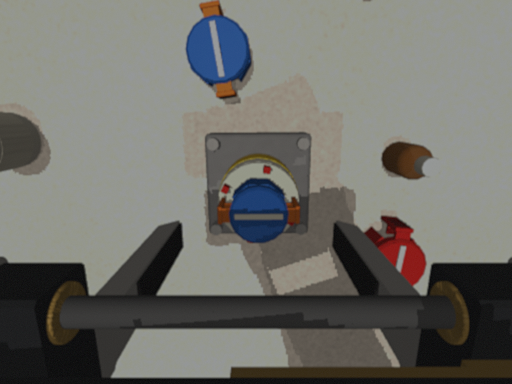

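The fingers line up with the tabs at (222,212) and (294,212). Descend, then squeeze.

```bash
python3 -m crank '[{"offset":[-0.0005,0,-0.01],"spin":0.3},{"offset":[-0.0005,0,-0.025],"spin":0.3},{"offset":[-0.0005,0,-0.04],"spin":0.3},{"offset":[-0.0005,0,-0.05],"spin":0.3},{"offset":[-0.0005,0,-0.055],"spin":0.3},{"offset":[-0.0005,0,-0.058],"spin":0.3},{"offset":[-0.0005,0,-0.058],"spin":0.3},{"offset":[-0.0005,0,-0.058],"spin":0.3}]' 1
python3 -m crank '[{"offset":[0,0,0],"spin":0},{"offset":[0,0,0],"spin":0},{"offset":[0,0,0],"spin":0},{"offset":[0,0,0],"spin":0},{"offset":[0,0,0],"spin":0},{"offset":[0,0,0],"spin":0},{"offset":[0,0,0],"spin":0},{"offset":[0,0,0],"spin":0}]' 0 20
python3 -c "
from cell import manip
s=manip.read_state();print(s['eef_pos'],s['wrist_force'],s['moment'],s['finger_gap'])"
```

```text
clock: 4.48
eef_pos: [505.7, 167.2, 110.8]
eef_rot: [3.141, -0.005, -0.094]
wrist_force: [-0.6, 0.9, 0.1]
finger_gap: 94.1
clock: 5.15
eef_pos: [505.7, 167.2, 110.9]
eef_rot: [3.141, -0.005, -0.094]
wrist_force: [-0.6, -0.3, 1.2]
finger_gap: 49.7
[505.72242048 167.17538562 110.89261105] [-0.64681044 -0.33097722  1.15865203] [-0.01863711  0.11259901  0.03640069] 49.65032678522646
```

```bash
cat > st.py <<'E'
from cell import manip
import numpy as np
s=manip.read_state();print("yaw",round(np.degrees(s['eef_rot'][2]),2),s['eef_pos'].round(1),"F",s['wrist_force'].round(2),"M",s['moment'].round(3),"gap",round(s['finger_gap'],1))
E
python3 st.py
python3 -m crank '[{"offset":[0,0,0],"spin":1},{"offset":[0,0,0],"spin":3},{"offset":[0,0,0],"spin":5.5},{"offset":[0,0,0],"spin":8},{"offset":[0,0,0],"spin":10.5},{"offset":[0,0,0],"spin":13},{"offset":[0,0,0],"spin":15},{"offset":[0,0,0],"spin":16}]' 0 20; python3 st.py
python3 -m crank '[{"offset":[0,0,0],"spin":0.3},{"offset":[0,0,0],"spin":0.6},{"offset":[0,0,0],"spin":0.9},{"offset":[0,0,0],"spin":1.2},{"offset":[0,0,0],"spin":1.5},{"offset":[0,0,0],"spin":1.8},{"offset":[0,0,0],"spin":2},{"offset":[0,0,0],"spin":2}]'; python3 st.py
```

```text
yaw -5.39 [505.7 167.2 110.9] F [-0.65 -0.33  1.16] M [-0.019  0.113  0.036] gap 49.7
clock: 5.82
eef_pos: [505.8, 167.2, 111.0]
eef_rot: [3.141, -0.005, 0.188]
wrist_force: [0.2, -0.2, 1.5]
finger_gap: 49.0
yaw 10.76 [505.8 167.2 111. ] F [ 0.18 -0.22  1.5 ] M [ 0.035  0.063 -0.004] gap 49.0
clock: 6.48
eef_pos: [505.8, 167.2, 111.0]
eef_rot: [3.141, -0.005, 0.223]
wrist_force: [0.7, -1.2, 1.1]
finger_gap: 49.1
yaw 12.77 [505.8 167.2 111. ] F [ 0.74 -1.19  1.08] M [0.007 0.037 0.019] gap 49.1
```

```bash
cat > chk.py <<'E'
from cell import manip
import numpy as np,sys
a=manip.read_state();manip.camera("wrist");s=manip.read_state()
m=(a['moment'][2]+s['moment'][2])/2
print("yaw",round(np.degrees(s['eef_rot'][2]),2),"Mz",round(m,3),"F",s['wrist_force'].round(1),"gap",round(s['finger_gap'],1),"t",round(s['clock'],1))
sys.exit(m<-0.07)
E
exec 3>&1
python3 -m crank '[{"offset":[0,0,0],"spin":0.4},{"offset":[0,0,0],"spin":0.8},{"offset":[0,0,0],"spin":1.2},{"offset":[0,0,0],"spin":1.6},{"offset":[0,0,0],"spin":2},{"offset":[0,0,0],"spin":2},{"offset":[0,0,0],"spin":2},{"offset":[0,0,0],"spin":2}]' >/dev/null && python3 chk.py &&
python3 -m crank '[{"offset":[0,0,0],"spin":0.4},{"offset":[0,0,0],"spin":0.8},{"offset":[0,0,0],"spin":1.2},{"offset":[0,0,0],"spin":1.6},{"offset":[0,0,0],"spin":2},{"offset":[0,0,0],"spin":2},{"offset":[0,0,0],"spin":2},{"offset":[0,0,0],"spin":2}]' >/dev/null && python3 chk.py &&
python3 -m crank '[{"offset":[0,0,0],"spin":0.4},{"offset":[0,0,0],"spin":0.8},{"offset":[0,0,0],"spin":1.2},{"offset":[0,0,0],"spin":1.6},{"offset":[0,0,0],"spin":2},{"offset":[0,0,0],"spin":2},{"offset":[0,0,0],"spin":2},{"offset":[0,0,0],"spin":2}]' >/dev/null && python3 chk.py &&
python3 -m crank '[{"offset":[0,0,0],"spin":0.4},{"offset":[0,0,0],"spin":0.8},{"offset":[0,0,0],"spin":1.2},{"offset":[0,0,0],"spin":1.6},{"offset":[0,0,0],"spin":2},{"offset":[0,0,0],"spin":2},{"offset":[0,0,0],"spin":2},{"offset":[0,0,0],"spin":2}]' >/dev/null && python3 chk.py &&
python3 -m crank '[{"offset":[0,0,0],"spin":0.4},{"offset":[0,0,0],"spin":0.8},{"offset":[0,0,0],"spin":1.2},{"offset":[0,0,0],"spin":1.6},{"offset":[0,0,0],"spin":2},{"offset":[0,0,0],"spin":2},{"offset":[0,0,0],"spin":2},{"offset":[0,0,0],"spin":2}]' >/dev/null && python3 chk.py
```

```text
yaw 14.77 Mz 0.064 F [0.5 0.  2.1] gap 49.0 t 7.2False
```

```bash
sed -i 's/sys.exit(m<-0.07)/sys.exit(int(m<-0.07))/' chk.py
python3 -m crank '[{"offset":[0,0,0],"spin":0.4},{"offset":[0,0,0],"spin":0.8},{"offset":[0,0,0],"spin":1.2},{"offset":[0,0,0],"spin":1.6},{"offset":[0,0,0],"spin":2},{"offset":[0,0,0],"spin":2},{"offset":[0,0,0],"spin":2},{"offset":[0,0,0],"spin":2}]' >/dev/null && python3 chk.py &&
python3 -m crank '[{"offset":[0,0,0],"spin":0.4},{"offset":[0,0,0],"spin":0.8},{"offset":[0,0,0],"spin":1.2},{"offset":[0,0,0],"spin":1.6},{"offset":[0,0,0],"spin":2},{"offset":[0,0,0],"spin":2},{"offset":[0,0,0],"spin":2},{"offset":[0,0,0],"spin":2}]' >/dev/null && python3 chk.py &&
python3 -m crank '[{"offset":[0,0,0],"spin":0.4},{"offset":[0,0,0],"spin":0.8},{"offset":[0,0,0],"spin":1.2},{"offset":[0,0,0],"spin":1.6},{"offset":[0,0,0],"spin":2},{"offset":[0,0,0],"spin":2},{"offset":[0,0,0],"spin":2},{"offset":[0,0,0],"spin":2}]' >/dev/null && python3 chk.py &&
python3 -m crank '[{"offset":[0,0,0],"spin":0.4},{"offset":[0,0,0],"spin":0.8},{"offset":[0,0,0],"spin":1.2},{"offset":[0,0,0],"spin":1.6},{"offset":[0,0,0],"spin":2},{"offset":[0,0,0],"spin":2},{"offset":[0,0,0],"spin":2},{"offset":[0,0,0],"spin":2}]' >/dev/null && python3 chk.py &&
python3 -m crank '[{"offset":[0,0,0],"spin":0.4},{"offset":[0,0,0],"spin":0.8},{"offset":[0,0,0],"spin":1.2},{"offset":[0,0,0],"spin":1.6},{"offset":[0,0,0],"spin":2},{"offset":[0,0,0],"spin":2},{"offset":[0,0,0],"spin":2},{"offset":[0,0,0],"spin":2}]' >/dev/null && python3 chk.py &&
python3 -m crank '[{"offset":[0,0,0],"spin":0.4},{"offset":[0,0,0],"spin":0.8},{"offset":[0,0,0],"spin":1.2},{"offset":[0,0,0],"spin":1.6},{"offset":[0,0,0],"spin":2},{"offset":[0,0,0],"spin":2},{"offset":[0,0,0],"spin":2},{"offset":[0,0,0],"spin":2}]' >/dev/null && python3 chk.py
```

```text
yaw 16.77 Mz 0.006 F [-0.1 -0.4  1.3] gap 49.5 t 7.9
yaw 18.76 Mz 0.025 F [-0.8  0.5  2.2] gap 48.9 t 8.6
yaw 20.76 Mz 0.016 F [-0.7 -0.8  1.8] gap 49.3 t 9.3
yaw 22.75 Mz 0.002 F [ 0.1 -0.8  1.6] gap 49.0 t 10.1
yaw 24.75 Mz 0.004 F [-0.1  0.1  1.9] gap 49.3 t 10.8
yaw 26.75 Mz -0.013 F [-0.6  0.5  2. ] gap 49.4 t 11.5
```

```bash
python3 -c "
from m import *
s,p=wrist();meas(p)"
python3 -m crank '[{"offset":[0,0,0],"spin":0.4},{"offset":[0,0,0],"spin":0.8},{"offset":[0,0,0],"spin":1.2},{"offset":[0,0,0],"spin":1.6},{"offset":[0,0,0],"spin":2},{"offset":[0,0,0],"spin":2},{"offset":[0,0,0],"spin":2},{"offset":[0,0,0],"spin":2}]' >/dev/null && python3 chk.py &&
python3 -m crank '[{"offset":[0,0,0],"spin":0.4},{"offset":[0,0,0],"spin":0.8},{"offset":[0,0,0],"spin":1.2},{"offset":[0,0,0],"spin":1.6},{"offset":[0,0,0],"spin":2},{"offset":[0,0,0],"spin":2},{"offset":[0,0,0],"spin":2},{"offset":[0,0,0],"spin":2}]' >/dev/null && python3 chk.py &&
python3 -m crank '[{"offset":[0,0,0],"spin":0.4},{"offset":[0,0,0],"spin":0.8},{"offset":[0,0,0],"spin":1.2},{"offset":[0,0,0],"spin":1.6},{"offset":[0,0,0],"spin":2},{"offset":[0,0,0],"spin":2},{"offset":[0,0,0],"spin":2},{"offset":[0,0,0],"spin":2}]' >/dev/null && python3 chk.py &&
python3 -m crank '[{"offset":[0,0,0],"spin":0.4},{"offset":[0,0,0],"spin":0.8},{"offset":[0,0,0],"spin":1.2},{"offset":[0,0,0],"spin":1.6},{"offset":[0,0,0],"spin":2},{"offset":[0,0,0],"spin":2},{"offset":[0,0,0],"spin":2},{"offset":[0,0,0],"spin":2}]' >/dev/null && python3 chk.py &&
python3 -m crank '[{"offset":[0,0,0],"spin":0.4},{"offset":[0,0,0],"spin":0.8},{"offset":[0,0,0],"spin":1.2},{"offset":[0,0,0],"spin":1.6},{"offset":[0,0,0],"spin":2},{"offset":[0,0,0],"spin":2},{"offset":[0,0,0],"spin":2},{"offset":[0,0,0],"spin":2}]' >/dev/null && python3 chk.py &&
python3 -m crank '[{"offset":[0,0,0],"spin":0.4},{"offset":[0,0,0],"spin":0.8},{"offset":[0,0,0],"spin":1.2},{"offset":[0,0,0],"spin":1.6},{"offset":[0,0,0],"spin":2},{"offset":[0,0,0],"spin":2},{"offset":[0,0,0],"spin":2},{"offset":[0,0,0],"spin":2}]' >/dev/null && python3 chk.py
```

```text
stripe 519 [505.1 167.8] yaw 26.8
orange 153 [217.4 238.8] [499.5 190.3 128.5]
orange 160 [297.2 238.9] [519.9 149.6 128.5]
yaw 28.75 Mz 0.027 F [-0.6  0.5  1.5] gap 49.6 t 12.3
yaw 30.74 Mz 0.006 F [-0.4 -0.1  1.6] gap 49.2 t 13.0
yaw 32.74 Mz 0.045 F [-0.1  0.9  1.6] gap 49.4 t 13.7
yaw 34.73 Mz 0.005 F [ 0.7 -0.8  1.4] gap 49.0 t 14.4
yaw 36.73 Mz 0.007 F [-0.6 -0.2  1.4] gap 49.2 t 15.1
yaw 38.73 Mz 0.024 F [-0.2 -0.   1.2] gap 49.5 t 15.8
```

The stripe is turning with the tool (26.8° against 26.8°). I'll keep going.

```bash

python3 -m crank '[{"offset":[0,0,0],"spin":0.4},{"offset":[0,0,0],"spin":0.8},{"offset":[0,0,0],"spin":1.2},{"offset":[0,0,0],"spin":1.6},{"offset":[0,0,0],"spin":2},{"offset":[0,0,0],"spin":2},{"offset":[0,0,0],"spin":2},{"offset":[0,0,0],"spin":2}]' >/dev/null && python3 chk.py &&
python3 -m crank '[{"offset":[0,0,0],"spin":0.4},{"offset":[0,0,0],"spin":0.8},{"offset":[0,0,0],"spin":1.2},{"offset":[0,0,0],"spin":1.6},{"offset":[0,0,0],"spin":2},{"offset":[0,0,0],"spin":2},{"offset":[0,0,0],"spin":2},{"offset":[0,0,0],"spin":2}]' >/dev/null && python3 chk.py &&
python3 -m crank '[{"offset":[0,0,0],"spin":0.4},{"offset":[0,0,0],"spin":0.8},{"offset":[0,0,0],"spin":1.2},{"offset":[0,0,0],"spin":1.6},{"offset":[0,0,0],"spin":2},{"offset":[0,0,0],"spin":2},{"offset":[0,0,0],"spin":2},{"offset":[0,0,0],"spin":2}]' >/dev/null && python3 chk.py &&
python3 -m crank '[{"offset":[0,0,0],"spin":0.4},{"offset":[0,0,0],"spin":0.8},{"offset":[0,0,0],"spin":1.2},{"offset":[0,0,0],"spin":1.6},{"offset":[0,0,0],"spin":2},{"offset":[0,0,0],"spin":2},{"offset":[0,0,0],"spin":2},{"offset":[0,0,0],"spin":2}]' >/dev/null && python3 chk.py &&
python3 -m crank '[{"offset":[0,0,0],"spin":0.4},{"offset":[0,0,0],"spin":0.8},{"offset":[0,0,0],"spin":1.2},{"offset":[0,0,0],"spin":1.6},{"offset":[0,0,0],"spin":2},{"offset":[0,0,0],"spin":2},{"offset":[0,0,0],"spin":2},{"offset":[0,0,0],"spin":2}]' >/dev/null && python3 chk.py &&
python3 -m crank '[{"offset":[0,0,0],"spin":0.4},{"offset":[0,0,0],"spin":0.8},{"offset":[0,0,0],"spin":1.2},{"offset":[0,0,0],"spin":1.6},{"offset":[0,0,0],"spin":2},{"offset":[0,0,0],"spin":2},{"offset":[0,0,0],"spin":2},{"offset":[0,0,0],"spin":2}]' >/dev/null && python3 chk.py &&
python3 -m crank '[{"offset":[0,0,0],"spin":0.4},{"offset":[0,0,0],"spin":0.8},{"offset":[0,0,0],"spin":1.2},{"offset":[0,0,0],"spin":1.6},{"offset":[0,0,0],"spin":2},{"offset":[0,0,0],"spin":2},{"offset":[0,0,0],"spin":2},{"offset":[0,0,0],"spin":2}]' >/dev/null && python3 chk.py &&
python3 -m crank '[{"offset":[0,0,0],"spin":0.4},{"offset":[0,0,0],"spin":0.8},{"offset":[0,0,0],"spin":1.2},{"offset":[0,0,0],"spin":1.6},{"offset":[0,0,0],"spin":2},{"offset":[0,0,0],"spin":2},{"offset":[0,0,0],"spin":2},{"offset":[0,0,0],"spin":2}]' >/dev/null && python3 chk.py
```

```text
yaw 40.72 Mz -0.025 F [0.7 0.5 1.4] gap 49.6 t 16.6
yaw 42.72 Mz 0.028 F [-1.1 -0.8  2.1] gap 49.3 t 17.3
yaw 44.71 Mz -0.007 F [-0.2  0.   1.1] gap 49.2 t 18.0
yaw 46.71 Mz -0.006 F [-0.8  0.3  0.6] gap 49.3 t 18.7
yaw 48.7 Mz 0.071 F [-0.7 -0.4  1.3] gap 49.3 t 19.4
yaw 50.7 Mz 0.035 F [0.  0.1 2.6] gap 49.3 t 20.1
yaw 52.7 Mz -0.024 F [0.5 0.4 1.1] gap 49.5 t 20.9
yaw 54.69 Mz 0.005 F [-0.8  0.3  1.1] gap 49.2 t 21.6
```

```bash

python3 -m crank '[{"offset":[0,0,0],"spin":0.4},{"offset":[0,0,0],"spin":0.8},{"offset":[0,0,0],"spin":1.2},{"offset":[0,0,0],"spin":1.6},{"offset":[0,0,0],"spin":2},{"offset":[0,0,0],"spin":2},{"offset":[0,0,0],"spin":2},{"offset":[0,0,0],"spin":2}]' >/dev/null && python3 chk.py &&
python3 -m crank '[{"offset":[0,0,0],"spin":0.4},{"offset":[0,0,0],"spin":0.8},{"offset":[0,0,0],"spin":1.2},{"offset":[0,0,0],"spin":1.6},{"offset":[0,0,0],"spin":2},{"offset":[0,0,0],"spin":2},{"offset":[0,0,0],"spin":2},{"offset":[0,0,0],"spin":2}]' >/dev/null && python3 chk.py &&
python3 -m crank '[{"offset":[0,0,0],"spin":0.4},{"offset":[0,0,0],"spin":0.8},{"offset":[0,0,0],"spin":1.2},{"offset":[0,0,0],"spin":1.6},{"offset":[0,0,0],"spin":2},{"offset":[0,0,0],"spin":2},{"offset":[0,0,0],"spin":2},{"offset":[0,0,0],"spin":2}]' >/dev/null && python3 chk.py &&
python3 -m crank '[{"offset":[0,0,0],"spin":0.4},{"offset":[0,0,0],"spin":0.8},{"offset":[0,0,0],"spin":1.2},{"offset":[0,0,0],"spin":1.6},{"offset":[0,0,0],"spin":2},{"offset":[0,0,0],"spin":2},{"offset":[0,0,0],"spin":2},{"offset":[0,0,0],"spin":2}]' >/dev/null && python3 chk.py &&
python3 -m crank '[{"offset":[0,0,0],"spin":0.4},{"offset":[0,0,0],"spin":0.8},{"offset":[0,0,0],"spin":1.2},{"offset":[0,0,0],"spin":1.6},{"offset":[0,0,0],"spin":2},{"offset":[0,0,0],"spin":2},{"offset":[0,0,0],"spin":2},{"offset":[0,0,0],"spin":2}]' >/dev/null && python3 chk.py &&
python3 -m crank '[{"offset":[0,0,0],"spin":0.4},{"offset":[0,0,0],"spin":0.8},{"offset":[0,0,0],"spin":1.2},{"offset":[0,0,0],"spin":1.6},{"offset":[0,0,0],"spin":2},{"offset":[0,0,0],"spin":2},{"offset":[0,0,0],"spin":2},{"offset":[0,0,0],"spin":2}]' >/dev/null && python3 chk.py &&
python3 -m crank '[{"offset":[0,0,0],"spin":0.4},{"offset":[0,0,0],"spin":0.8},{"offset":[0,0,0],"spin":1.2},{"offset":[0,0,0],"spin":1.6},{"offset":[0,0,0],"spin":2},{"offset":[0,0,0],"spin":2},{"offset":[0,0,0],"spin":2},{"offset":[0,0,0],"spin":2}]' >/dev/null && python3 chk.py &&
python3 -m crank '[{"offset":[0,0,0],"spin":0.4},{"offset":[0,0,0],"spin":0.8},{"offset":[0,0,0],"spin":1.2},{"offset":[0,0,0],"spin":1.6},{"offset":[0,0,0],"spin":2},{"offset":[0,0,0],"spin":2},{"offset":[0,0,0],"spin":2},{"offset":[0,0,0],"spin":2}]' >/dev/null && python3 chk.py
```

```text
yaw 56.69 Mz 0.031 F [-0.5  0.4  1.2] gap 49.7 t 22.3
yaw 58.69 Mz -0.006 F [-1.   0.9  1.6] gap 49.3 t 23.0
yaw 60.68 Mz 0.013 F [-1.1  0.4  1.6] gap 49.3 t 23.7
yaw 62.68 Mz 0.007 F [-0.3  1.   2. ] gap 49.2 t 24.4
yaw 64.68 Mz 0.011 F [-0.7 -0.1  0.9] gap 49.3 t 25.2
yaw 66.67 Mz -0.042 F [-0.6 -0.5  1.8] gap 49.1 t 25.9
yaw 68.67 Mz 0.018 F [-0.   0.1  1.1] gap 48.9 t 26.6
yaw 70.66 Mz 0.02 F [-1.2  0.4  0.7] gap 49.3 t 27.3
```

```bash
python3 -c "
from m import *
s,p=wrist();meas(p)"
python3 -m crank '[{"offset":[0,0,0],"spin":0.4},{"offset":[0,0,0],"spin":0.8},{"offset":[0,0,0],"spin":1.2},{"offset":[0,0,0],"spin":1.6},{"offset":[0,0,0],"spin":2},{"offset":[0,0,0],"spin":2},{"offset":[0,0,0],"spin":2},{"offset":[0,0,0],"spin":2}]' >/dev/null && python3 chk.py &&
python3 -m crank '[{"offset":[0,0,0],"spin":0.4},{"offset":[0,0,0],"spin":0.8},{"offset":[0,0,0],"spin":1.2},{"offset":[0,0,0],"spin":1.6},{"offset":[0,0,0],"spin":2},{"offset":[0,0,0],"spin":2},{"offset":[0,0,0],"spin":2},{"offset":[0,0,0],"spin":2}]' >/dev/null && python3 chk.py &&
python3 -m crank '[{"offset":[0,0,0],"spin":0.4},{"offset":[0,0,0],"spin":0.8},{"offset":[0,0,0],"spin":1.2},{"offset":[0,0,0],"spin":1.6},{"offset":[0,0,0],"spin":2},{"offset":[0,0,0],"spin":2},{"offset":[0,0,0],"spin":2},{"offset":[0,0,0],"spin":2}]' >/dev/null && python3 chk.py &&
python3 -m crank '[{"offset":[0,0,0],"spin":0.4},{"offset":[0,0,0],"spin":0.8},{"offset":[0,0,0],"spin":1.2},{"offset":[0,0,0],"spin":1.6},{"offset":[0,0,0],"spin":2},{"offset":[0,0,0],"spin":2},{"offset":[0,0,0],"spin":2},{"offset":[0,0,0],"spin":2}]' >/dev/null && python3 chk.py &&
python3 -m crank '[{"offset":[0,0,0],"spin":0.4},{"offset":[0,0,0],"spin":0.8},{"offset":[0,0,0],"spin":1.2},{"offset":[0,0,0],"spin":1.6},{"offset":[0,0,0],"spin":2},{"offset":[0,0,0],"spin":2},{"offset":[0,0,0],"spin":2},{"offset":[0,0,0],"spin":2}]' >/dev/null && python3 chk.py &&
python3 -m crank '[{"offset":[0,0,0],"spin":0.4},{"offset":[0,0,0],"spin":0.8},{"offset":[0,0,0],"spin":1.2},{"offset":[0,0,0],"spin":1.6},{"offset":[0,0,0],"spin":2},{"offset":[0,0,0],"spin":2},{"offset":[0,0,0],"spin":2},{"offset":[0,0,0],"spin":2}]' >/dev/null && python3 chk.py
```

```text
stripe 525 [505.8 167.1] yaw 70.4
orange 163 [217.4 238.6] [486.  179.6 128.5]
orange 159 [297.1 238.6] [528.9 164.5 128.5]
yaw 72.66 Mz 0.007 F [-0.2  0.1  2.4] gap 49.2 t 28.1
yaw 74.65 Mz -0.03 F [-0.6 -0.   1.3] gap 49.2 t 28.8
yaw 76.65 Mz -0.046 F [-3.   0.3  2. ] gap 49.4 t 29.5
yaw 78.65 Mz -0.099 F [-4.5 -0.3  3. ] gap 49.3 t 30.2
```

```bash
python3 chk.py
python3 -m crank '[{"offset":[0,0,0],"spin":0.4},{"offset":[0,0,0],"spin":0.8},{"offset":[0,0,0],"spin":1.2},{"offset":[0,0,0],"spin":1.2},{"offset":[0,0,0],"spin":1.2},{"offset":[0,0,0],"spin":1.2},{"offset":[0,0,0],"spin":1.2},{"offset":[0,0,0],"spin":1.2}]' >/dev/null; python3 chk.py;python3 chk.py; python3 -c "
from m import *
s,p=wrist();meas(p)"
```

```text
yaw 78.64 Mz -0.095 F [-4.9  0.9  2.5] gap 49.5 t 30.3
yaw 79.86 Mz -0.169 F [-5.4  1.4  3.3] gap 49.0 t 31.0
yaw 79.86 Mz -0.147 F [-4.9  0.4  2.5] gap 49.6 t 31.1
stripe 539 [505.8 167.1] yaw 79.3
orange 163 [217.3 238.3] [484.1 176.5 128.5]
orange 161 [297.1 238.9] [528.7 168.2 128.5]
```

The stop is clear: torque builds from about 76.5° to 0.16 N m at 79.9°. I'll ease back to about 73.5°, then start lifting gently.

```bash

python3 -m crank '[{"offset":[0,0,0],"spin":-1},{"offset":[0,0,0],"spin":-2},{"offset":[0,0,0],"spin":-3.5},{"offset":[0,0,0],"spin":-5},{"offset":[0,0,0],"spin":-6},{"offset":[0,0,0],"spin":-6},{"offset":[0,0,0],"spin":-6},{"offset":[0,0,0],"spin":-6}]' >/dev/null; python3 chk.py; python3 st.py
python3 -m crank '[{"offset":[0,0,0.0003],"spin":0},{"offset":[0,0,0.0006],"spin":0},{"offset":[0,0,0.0009],"spin":0},{"offset":[0,0,0.0012],"spin":0},{"offset":[0,0,0.0015],"spin":0},{"offset":[0,0,0.0015],"spin":0},{"offset":[0,0,0.0015],"spin":0},{"offset":[0,0,0.0015],"spin":0}]' >/dev/null;  python3 chk.py; python3 st.py
```

```text
yaw 73.88 Mz -0.004 F [ 1.1 -0.4  1.3] gap 49.2 t 31.8
yaw 73.88 [505.8 167.2 111. ] F [ 1.11 -0.41  1.26] M [ 0.002 -0.275 -0.001] gap 49.2
yaw 73.89 Mz 0.003 F [-0.  -0.2 -0.7] gap 49.2 t 32.5
yaw 73.89 [505.8 167.2 112.5] F [-0.04 -0.21 -0.74] M [-0.054 -0.037  0.015] gap 49.2
```

```bash

python3 -m crank '[{"offset":[0,0,0.0004],"spin":0},{"offset":[0,0,0.0008],"spin":0},{"offset":[0,0,0.0012],"spin":0},{"offset":[0,0,0.0016],"spin":0},{"offset":[0,0,0.002],"spin":0},{"offset":[0,0,0.002],"spin":0},{"offset":[0,0,0.002],"spin":0},{"offset":[0,0,0.002],"spin":0}]' >/dev/null; python3 chk.py; python3 st.py
python3 -m crank '[{"offset":[0,0,0.0005],"spin":0},{"offset":[0,0,0.001],"spin":0},{"offset":[0,0,0.0015],"spin":0},{"offset":[0,0,0.002],"spin":0},{"offset":[0,0,0.0025],"spin":0},{"offset":[0,0,0.003],"spin":0},{"offset":[0,0,0.003],"spin":0},{"offset":[0,0,0.003],"spin":0}]' >/dev/null;  python3 chk.py; python3 st.py
```

```text
yaw 73.88 Mz -0.016 F [-1.1  0.3 -0.5] gap 49.3 t 33.2
yaw 73.88 [505.8 167.2 114.5] F [-1.07  0.28 -0.54] M [-0.017 -0.073 -0.034] gap 49.3
yaw 73.89 Mz -0.014 F [-0.8  1.1 -1. ] gap 49.7 t 34.0
yaw 73.89 [505.7 167.2 117.5] F [-0.81  1.06 -0.98] M [-0.061 -0.03   0.009] gap 49.7
```

Only the cap's weight remains on the wrist, so it's free. Lift clear.

```bash

python3 -m crank '[{"offset":[0,0,0.004],"spin":0},{"offset":[0,0,0.009],"spin":0},{"offset":[0,0,0.016],"spin":0},{"offset":[0,0,0.024],"spin":0},{"offset":[0,0,0.034],"spin":0},{"offset":[0,0,0.046],"spin":0},{"offset":[0,0,0.056],"spin":0},{"offset":[0,0,0.06],"spin":0}]' ;  python3 - <<'E'
from m import *
s,p=wrist("w4");z=s["eef_pos"][2];meas(p,130.5+z-111,128.5+z-111)
E
```

```text
clock: 34.63
eef_pos: [506.3, 167.4, 179.7]
eef_rot: [3.139, -0.007, 1.29]
wrist_force: [0.7, -0.5, -0.5]
finger_gap: 49.2
stripe 519 [506.1 167.3] yaw 73.9
orange 160 [217.5 238.1] [486.  178.9 197.2]
orange 162 [297.1 238.3] [529.5 166.2 197.2]
```

View pics/w4.png

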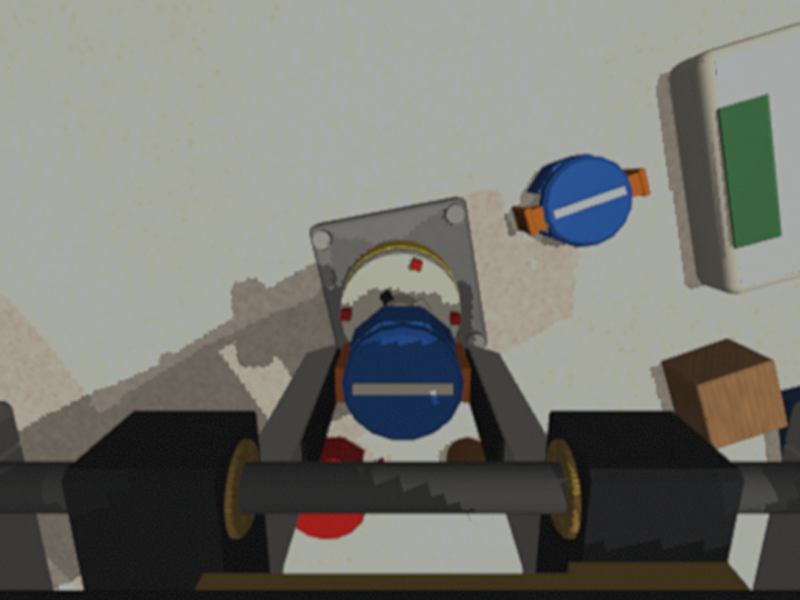

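The cap is held in the gripper at (403,385) and is clear of the bottle. Now over to the tray.

```bash

python3 -m crank '[{"offset":[0.001,-0.01,0],"spin":0},{"offset":[0.002,-0.03,0],"spin":0},{"offset":[0.004,-0.055,0],"spin":0},{"offset":[0.006,-0.085,0],"spin":0},{"offset":[0.008,-0.115,0],"spin":0},{"offset":[0.01,-0.145,0],"spin":0},{"offset":[0.012,-0.175,0],"spin":0},{"offset":[0.012,-0.205,0],"spin":0}]'
python3 -m crank '[{"offset":[0.002,-0.03,0],"spin":0},{"offset":[0.004,-0.06,0],"spin":0},{"offset":[0.006,-0.09,0],"spin":0},{"offset":[0.008,-0.12,0],"spin":0},{"offset":[0.01,-0.15,0],"spin":0},{"offset":[0.01,-0.17,0],"spin":0},{"offset":[0.01,-0.18,0],"spin":0},{"offset":[0.01,-0.18,0],"spin":0}]'; python3 - <<'E'
from m import *
s,p=wrist();t=manip.camera("top");print(s["eef_pos"],s["eef_rot"],s["finger_gap"])
for q in(p,t):
    H=cv2.cvtColor(q["pixels"],cv2.COLOR_RGB2HSV).astype(int)
    g=((H[...,0]>50)&(H[...,0]<75)&(H[...,1]>120)).astype(np.uint8)
    n,l,st,ce=cv2.connectedComponentsWithStats(g);i=1+np.argmax(st[1:,4])
    r=cv2.minAreaRect(np.argwhere(l==i)[:,::-1].astype(np.float32))
    print(st[i],[world(q,*c,12).round(1).tolist() for c in cv2.boxPoints(r)],world(q,*r[0],8).round(1))
E
```

```text
clock: 35.35
eef_pos: [518.0, -39.7, 179.1]
eef_rot: [3.139, -0.006, 1.289]
wrist_force: [0.7, 0.4, -1.6]
finger_gap: 49.0
clock: 36.02
eef_pos: [527.3, -221.5, 178.4]
eef_rot: [3.14, -0.006, 1.287]
wrist_force: [-0.5, 0.5, -1.0]
finger_gap: 49.3
[ 527.26678736 -221.49070482  178.36758578] [ 3.14032522 -0.00642175  1.28715887] 49.29448048901492
[  172    90   167   138 14766] [[453.9, -133.5, 12.0], [610.9, -140.9, 12.0], [613.2, -297.7, 12.0], [438.1, -294.1, 12.0]] [ 530.2 -213.     8. ]
[ 300  183   31   47 1026] [[606.3, -143.7, 12.0], [606.1, -242.1, 12.0], [455.8, -238.9, 12.0], [456.0, -141.7, 12.0]] [ 530.8 -192.2    8. ]
```

```bash

python3 -m crank '[{"offset":[0,0.002,-0.015],"spin":0},{"offset":[0,0.002,-0.04],"spin":0},{"offset":[0,0.002,-0.07],"spin":0},{"offset":[0,0.002,-0.1],"spin":0},{"offset":[0,0.002,-0.125],"spin":0},{"offset":[0,0.002,-0.143],"spin":0},{"offset":[0,0.002,-0.153],"spin":0},{"offset":[0,0.002,-0.156],"spin":0}]' 0 20
python3 -m crank '[{"offset":[0,0,0],"spin":0},{"offset":[0,0,0],"spin":0},{"offset":[0,0,-0.0005],"spin":0},{"offset":[0,0,-0.001],"spin":0},{"offset":[0,0,-0.0015],"spin":0},{"offset":[0,0,-0.002],"spin":0},{"offset":[0,0,-0.0025],"spin":0},{"offset":[0,0,-0.003],"spin":0}]' >/dev/null; python3 st.py
python3 -m crank '[{"offset":[0,0,-0.0002],"spin":0},{"offset":[0,0,-0.0004],"spin":0},{"offset":[0,0,-0.0006],"spin":0},{"offset":[0,0,-0.0008],"spin":0},{"offset":[0,0,-0.001],"spin":0},{"offset":[0,0,-0.001],"spin":0},{"offset":[0,0,-0.001],"spin":0},{"offset":[0,0,-0.001],"spin":0}]' >/dev/null; python3 st.py
```

```text
clock: 36.78
eef_pos: [527.2, -215.9, 21.4]
eef_rot: [-3.141, -0.007, 1.29]
wrist_force: [-0.1, -0.3, -0.9]
finger_gap: 49.1
yaw 73.93 [ 527.2 -215.9   18.4] F [ 0.65  0.76 -0.86] M [ 0.043 -0.045  0.008] gap 49.4
yaw 73.93 [ 527.2 -215.9   17.4] F [ 0.47 -0.9  -0.28] M [-0.061 -0.062 -0.039] gap 49.4
```

```bash

python3 -m crank '[{"offset":[0,0,-0.0001],"spin":0},{"offset":[0,0,-0.0002],"spin":0},{"offset":[0,0,-0.0003],"spin":0},{"offset":[0,0,-0.0004],"spin":0},{"offset":[0,0,-0.0005],"spin":0},{"offset":[0,0,-0.0005],"spin":0},{"offset":[0,0,-0.0005],"spin":0},{"offset":[0,0,-0.0005],"spin":0}]' >/dev/null; python3 st.py; python3 chk.py
python3 -m crank '[{"offset":[0,0,-0.0001],"spin":0},{"offset":[0,0,-0.0002],"spin":0},{"offset":[0,0,-0.0003],"spin":0},{"offset":[0,0,-0.0004],"spin":0},{"offset":[0,0,-0.0005],"spin":0},{"offset":[0,0,-0.0005],"spin":0},{"offset":[0,0,-0.0005],"spin":0},{"offset":[0,0,-0.0005],"spin":0}]' >/dev/null; python3 st.py; python3 chk.py
```

```text
yaw 73.93 [ 527.2 -215.9   16.9] F [ 0.11 -0.52 -0.27] M [-0.031 -0.01  -0.022] gap 49.2
yaw 73.93 Mz -0.023 F [-0.1 -0.6 -0.6] gap 49.4 t 38.8
yaw 73.94 [ 527.3 -215.9   16.6] F [-2.4   1.08  4.83] M [0.146 0.346 0.065] gap 49.3
yaw 73.93 Mz 0.037 F [-2.3  0.4  3.9] gap 49.4 t 39.5
```

The cap has touched the floor at about 4 N. Ease off slightly and let go.

```bash

python3 -m crank '[{"offset":[0,0,0.0003],"spin":0},{"offset":[0,0,0.0003],"spin":0},{"offset":[0,0,0.0003],"spin":0},{"offset":[0,0,0.0003],"spin":0},{"offset":[0,0,0.0003],"spin":0},{"offset":[0,0,0.0003],"spin":0},{"offset":[0,0,0.0003],"spin":0},{"offset":[0,0,0.0003],"spin":0}]' >/dev/null; python3 st.py
python3 -m crank '[{"offset":[0,0,0],"spin":0},{"offset":[0,0,0],"spin":0},{"offset":[0,0,0],"spin":0},{"offset":[0,0,0],"spin":0},{"offset":[0,0,0],"spin":0},{"offset":[0,0,0],"spin":0},{"offset":[0,0,0],"spin":0},{"offset":[0,0,0],"spin":0}]' 0.95; python3 st.py
python3 -m crank '[{"offset":[0,0,0.005],"spin":0},{"offset":[0,0,0.015],"spin":0},{"offset":[0,0,0.03],"spin":0},{"offset":[0,0,0.055],"spin":0},{"offset":[0,0,0.085],"spin":0},{"offset":[0,0,0.115],"spin":0},{"offset":[0,0,0.14],"spin":0},{"offset":[0,0,0.15],"spin":0}]'
python3 - <<'E'
from h import *
s,p=wrist("w5");print(s["clock"])
t=manip.camera("side");cv2.imwrite("pics/s5.png",cv2.resize(t["pixels"][:,:,::-1],(800,600)))
for n in("dropper","carton","acid","cup","cap"):print(n,[(np.round(d["location"]).tolist(),round(d["conf"],2)) for d in manip.search_frame(t,n)])
E
```

```text
yaw 73.94 [ 527.2 -215.9   16.8] F [-0.41 -0.69 -0.05] M [-0.033 -0.114  0.029] gap 49.5
clock: 40.88
eef_pos: [527.2, -215.9, 16.8]
eef_rot: [-3.141, -0.007, 1.29]
wrist_force: [-0.2, 0.1, -0.5]
finger_gap: 88.9
yaw 73.93 [ 527.2 -215.9   16.8] F [-0.16  0.12 -0.49] M [ 0.006 -0.027  0.007] gap 88.9
clock: 41.55
eef_pos: [528.3, -216.4, 171.6]
eef_rot: [3.136, -0.006, 1.29]
wrist_force: [0.4, -0.8, -0.2]
finger_gap: 89.1
41.55
dropper [([513.0, 17.0, 42.0], 0.78), ([526.0, -206.0, 7.0], 0.71)]
carton [([711.0, 36.0, 44.0], 0.95)]
acid [([564.0, 435.0, 72.0], 0.86)]
cup [([522.0, -435.0, 55.0], 0.78)]
cap [([402.0, 37.0, 47.0], 0.76), ([631.0, 196.0, 39.0], 0.71), ([524.0, -435.0, 54.0], 0.6), ([525.0, -205.0, 34.0], 0.58)]
```

View pics/w5.png

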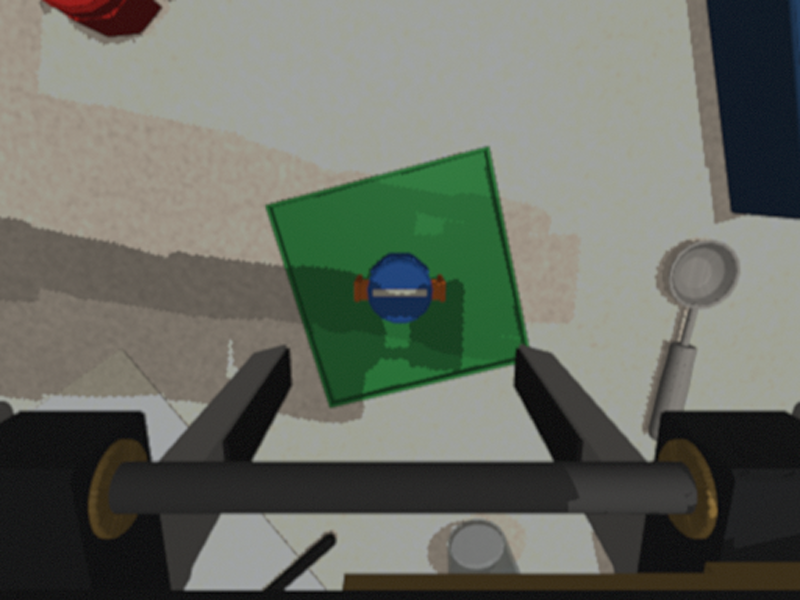

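View pics/s5.png

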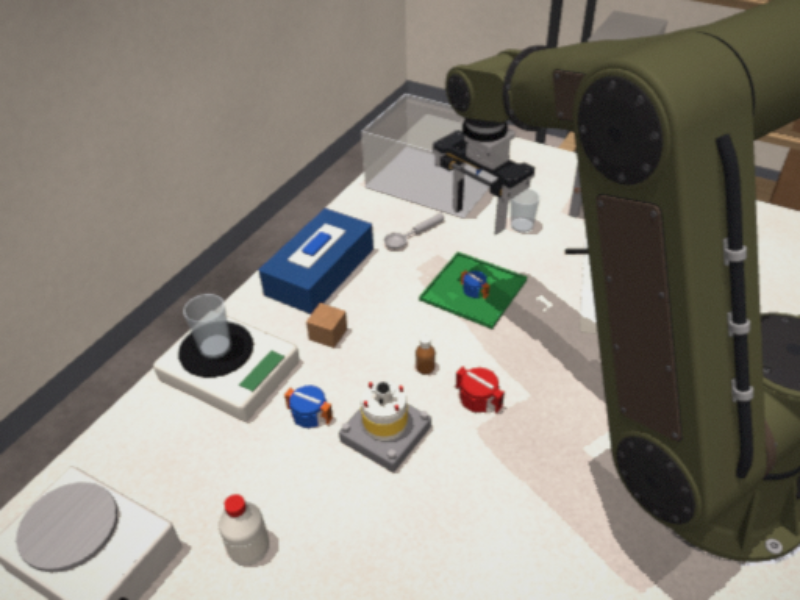

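The cap stands upright near the tray's centre (wrist view (400,290), side view (474,285)) and the bottle is open. The other things haven't moved. The clock reads about 42 s, so I'm handing in.

```bash
python3 -c "
from cell import manip
print(manip.sign_off())"
```

```text
the job is handed in; nothing more can be done
None
```

The bottle is open and its cap is standing upright near the middle of the green tray. I handed the job in at about 42 s of the 69 s allowed.

- **Opening:** I squeezed both tabs fully (49–50 mm between the fingers, 20 N grip). I then turned the cap anticlockwise about 85° until I felt the stop, with torque peaking at about 0.16 N m. After easing back 6°, I lifted it off; by then only about 1 N, roughly the cap's weight, was on the wrist.
- **Placing:** The cap touched down in the tray at about 4–5 N, and I eased that off before opening the fingers.
- **Last checks:** The wrist and side pictures show the cap upright near the tray's centre, and the gripper clear of everything. The dropper, carton, acid bottle, cup and look-alike caps were found within a few mm of where they started, which is within the network's accuracy.
- **Disagreements:** The tray-centre estimates differed. The first top view gave (528, −218). A later top view, with the arm hiding part of the tray, gave y = −192, so I disregarded it. The wrist view gave (530, −213), and I released the cap at (527, −216). In the last side picture the networks also gave two false hits, a "dropper" in the tray and a "cap" at the cup, and the picture shows neither is real.

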